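# Crank the bike-parts test set

### The job

Run the start-up sequence on the four switch boxes of the stall's test set, with the fingers closed: press down the raised, ribbed end of the large rocker until the ignition is fully on, then press down the raised, ribbed end of the small rocker until it is fully at run, and then press the large round starter button fully down and keep it down - the program finishes while still holding it pressed. Only touch the switches: do not lift, tip or push the boxes about, leave the small round horn button alone, and do not disturb the parts standing around.

Things in the scene. Friction and masses are not known exactly. Their poses are not given: they have to be found in the camera images.
- main_box: Loose grey metal switch box, 92 x 62 and 40 tall, about 0.75 kg, standing on a 4 mm rubber mat; it carries the large ignition rocker. Origin: centre of its underside; x along the rocker, z up. It may stand at any yaw.
- main (a joint): The large white ignition rocker, 68 long and 36 wide, pivoting across its middle: 0 rad = off, 0.24 rad = on (about its stop). It is stiff and stays where it is left, so press it to its stop. The end to be pressed has three dark ribs across it and stands about 8 mm higher than the other; pressing it takes about 4 N and it goes down 6 mm at the press point.
- main_raised_end (a point): Point on the top face of the large rocker's raised end, 24 mm from the pivot towards the box's +x, where to press straight down; about 62 mm above the table when off, 56 when on.
- run_box: Loose grey metal switch box, 78 x 50 and 40 tall, about 0.75 kg, on the mat; it carries the small run rocker. Origin: centre of its underside; x along the rocker, z up. It may stand at any yaw.
- run (a joint): The small white run rocker, 50 long and 18 wide, pivoting across its middle: 0 rad = off, 0.30 rad = run (its stop). It is stiff and stays where it is left, so press it to its stop. The end to be pressed has three dark ribs across it and stands about 7 mm higher than the other; pressing it takes about 3 N and it goes down 6 mm at the press point.
- run_raised_end (a point): Point on the top face of the small rocker's raised end, 17 mm from the pivot towards the box's +x, where to press straight down; about 62 mm above the table when off, 56 when on.
- starter_box: Loose grey metal switch box, 78 x 62 and 40 tall, about 0.75 kg, on the mat; it carries the large round starter button. Origin: centre of its underside, z up.
- starter (a joint): The large round white starter button, 38 across: 0 m = up, 0.007 m = fully down (6 N); it springs back when let go.
- starter_top (a point): Centre of the top face of the starter button, about 62 mm above the table when up; press straight down.
- horn_box: Loose grey metal switch box, 78 x 50 and 40 tall, about 0.75 kg, on the mat; it carries the small round horn button, which is left alone. Origin: centre of its underside, z up.
- horn (a joint): The small round white horn button, 18 across: 0 m = up, 0.005 m = fully down (3 N); it springs back.
- piston_a_mid (a point): Bystander: an aluminium piston standing upright on the mat, 54 across and 52 tall; this point is its centre, half-way up.
- pinion_mid (a point): Bystander: a small steel gear with a raised hub standing on the mat, 48 across and 30 tall; this point is its centre, half-way up.
- piston_b_mid (a point): Bystander: a larger aluminium piston standing on the table, 62 across and 60 tall; this point is its centre, half-way up.
- barrel_mid (a point): Bystander: a finned grey cylinder barrel, 82 x 82 and 72 tall, on the table; this point is its centre, half-way up.
- lens_mid (a point): Bystander: an amber dome-shaped indicator lens, 72 across and 41 tall, on the table; this point is its centre, half-way up.
- bearing_mid (a point): Bystander: a dark steel disc-shaped bearing with a raised inner ring, 60 across and 28 tall, on the table; this point is its centre, half-way up.
Mind the look-alikes: they are no part of the job. Leave any green, turquoise or yellow look-alike of the run_box alone.

How it is judged:
By the outcome, as a careful person would: the job done as asked, in the order asked, and still so for the second after the job is handed in, while the arm keeps its last pose, push and grip.
It also fails if it takes over 38 s, if anything falls off the work surface, if the arm or the gripper's body presses on something with over 40 N, if the wrist force passes 120 N, or if a joint passes its speed limit or range.

### The arm

A 6-joint arm with a two-finger parallel gripper is mounted at the origin on the work surface. World frame = base frame: x ahead of the robot, y to its left, z up, the work surface at z = 0. Lengths are in m, angles in degrees, forces in N, time in s.
With the tool pointing down it reaches from about 0.35 to 0.925 m from the base axis. Payload 6.4 kg.
Tool frame: the origin (TCP) lies between the finger pads; the fingertips stand 25 mm ahead of it and the grasp point (between the pads) lies 6 mm ahead of it; z points along the fingers, y is the direction in which the jaws open and shut (so a half turn about z gives the same grasp; the last joint's range is limited). The gripper opens to 85 mm and grips with 20 to 120 N. Pads are 22 mm wide; open, the fingers measure 114 mm over their backs; the gripper's body (76 mm by 85 mm) begins 54 mm behind the grasp point. The pads swing forward as they close: fully open they stand 13 mm farther back than shut.
Start: joints at [-83.829, 14.043, 89.255, -0, 76.702, -9.975], TCP at [0.181, -0.624, 0.256] pointing down, gripper open.
Joint ranges: [-179.41, 179.41], [-58.25, 129.5], [7.25, 145.43], [-54.29, 234.29], [11.92, 165.04], [-157.13, 157.13]. Speed limits (degrees/s): [147.25, 147.25, 180, 180, 180, 180].

### API

Orientations are given as a 3x3 rotation matrix whose columns are the frame's x, y, z axes.
In Python, from workcell import * gives the robot as it stands. The module is installed in compiled form; this text tells all that it offers.
- The arm moves only by the shell command python3 -m creep 'ROWS' [FORCE]. ROWS is JSON, a list of rows, each a list of 7 numbers: the turn, a rotation vector about the tool's x, y, z in degrees, then the shift along the tool's x, y, z in m, then the opening, from 0 (shut) to 1 (fully open). In form: [[wx, wy, wz, dx, dy, dz, hand], ...]. A call has 1 to 20 rows; each row shifts and turns the commanded pose from where the row before left it, along the tool's axes as they then stand; what a row does not reach is not made up. A row lasts 1/10 s, in which the tool goes at most 50 mm and 8.59 degrees, less where a joint would pass 70% of its speed; a pose out of reach is approached as far as the arm can. A call with a gripper value outside its range is refused whole. The fingers move at their own pace and stop on an object; FORCE is the grip in N (left out, the last holds). Time passes only in rows, so rows that do not move let the fingers close. It gives the time, the measured TCP pose, the force and the opening at its end, in the units of the state.
- sense(): the state, without advancing time (a new reading comes with each control period).
- read_camera(name): name is "side" or "top"; returns a dict with "image" (400x640x3 uint8, red, green, blue), "fx", "fy", "cx", "cy" (pixels), "k1" (the pictures are not rectified: a ray, as slopes to the right and down, at radius r is drawn at 1 + k1 r^2 times it, then the intrinsics apply), "world_to_cam" (4x4, takes a point from world to camera coordinates). Camera axes: x right, y down, z forward; pixel columns grow to the right and rows downward; lengths in m; the calibration is good to about 2 mm. A picture is of the moment at which its call begins. There is no depth.
- finish_job(): hands the job in, once; it reports no verdict.
The state is a dict: "time_s": time; "joints": joint angles; "joint_velocities": joint speeds; "effort": joint torques, N m; "tool_pos": TCP position; "tool_rot": TCP orientation; "force": force on the tool from outside, world axes, zero at the start; "wrist_torque": the same for the moment, N m; "grip_width": opening from 0.0 (shut) to 1.0 (fully open).
Only numpy, scipy, OpenCV 4.12 (cv2) and the standard library are available. Lean on these libraries where they do the work, as an engineer would, in place of code of your own. Each camera call takes 0.05 s, during which the arm holds its last target.

## Working session

There is one attempt and no reset: what is moved stays moved. The work goes in short steps, Python scripts to look and compute and a shell command to move; the robot and the scene stay as the last step left them, time stands still between calls to the robot, and variables do not carry over. Pictures are saved under pics/ and viewed, and the job is handed in when it is done.

```bash
mkdir -p pics; cat > h.py <<'E'
from workcell import *
import numpy as np, cv2
def snap(n,tag):
    d=read_camera(n); cv2.imwrite(f'pics/{tag}.png',cv2.cvtColor(d['image'],cv2.COLOR_RGB2BGR)); np.save(f'pics/{tag}.npy',d,allow_pickle=True); return d
def load(tag): return np.load(f'pics/{tag}.npy',allow_pickle=True).item()
def K(d): return np.array([[d['fx'],0,d['cx']],[0,d['fy'],d['cy']],[0,0,1.]]),np.array([d['k1'],0,0,0,0.])
def on_plane(d,px,z):
    k,dist=K(d); p=cv2.undistortPoints(np.array(px,float).reshape(-1,1,2),k,dist).reshape(-1,2)
    T=np.array(d['world_to_cam']);R=T[:3,:3];o=-R.T@T[:3,3]
    r=np.c_[p,np.ones(len(p))]@R
    return o+r*((z-o[2])/r[:,2])[:,None]
def proj(d,P):
    k,dist=K(d);T=np.array(d['world_to_cam']);return cv2.projectPoints(np.array(P,float).reshape(-1,1,3),cv2.Rodrigues(T[:3,:3])[0],T[:3,3],k,dist)[0].reshape(-1,2)
E
python3 - <<'E'
from h import *
for n in('top','side'):
    d=snap(n,n+'0');T=np.array(d['world_to_cam']);print(n,-T[:3,:3].T@T[:3,3],T[:3,:3].round(3),d['fx'],d['k1'])
s=sense();print(s['time_s'],s['tool_pos'],np.round(s['tool_rot'],3),s['force'],s['grip_width'])
E
```

```text
top [0.37208345 0.01960928 1.03219085] [[ 0.029 -1.     0.003]
 [-0.994 -0.029 -0.107]
 [ 0.107  0.    -0.994]] 365.5609628224898 -0.016358935898302396
side [0.19759556 0.54728009 0.72737148] [[-0.889 -0.458 -0.   ]
 [-0.335  0.649 -0.683]
 [ 0.313 -0.607 -0.731]] 400.67056346959305 -0.05625199671978699
0.1 [ 0.18071742 -0.62389292  0.25529684] [[ 0.961  0.278 -0.   ]
 [ 0.278 -0.961  0.002]
 [ 0.    -0.002 -1.   ]] [-0.47358262  0.24532171 -1.18760852] 1.000248346261784
```

View pics/top0.png

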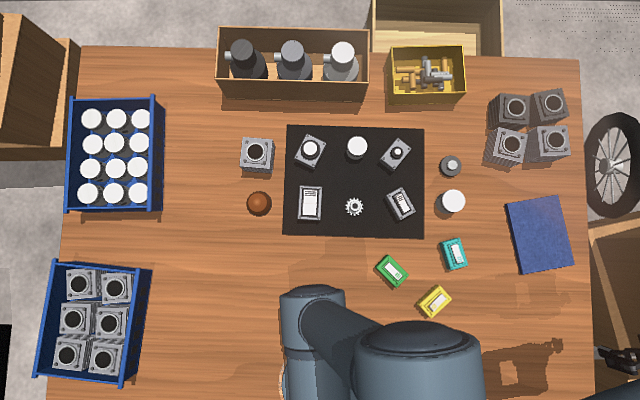

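View pics/side0.png

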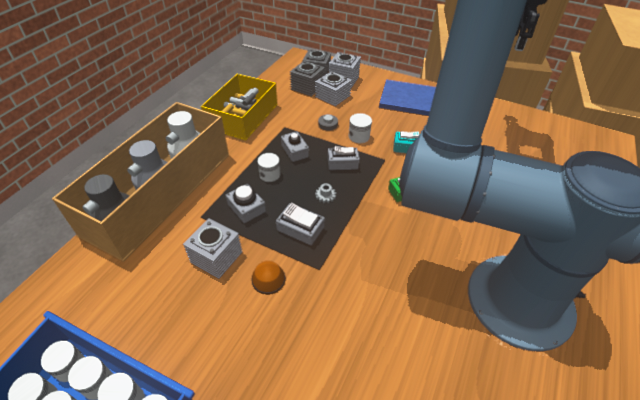

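```bash
python3 - <<'E'
from h import *
a=load('top0')['image'];b=load('side0')['image']
c=cv2.resize(a[120:240,280:430],None,fx=5,fy=5,interpolation=cv2.INTER_CUBIC);cv2.imwrite('pics/t0z.png',c[:,:,::-1])
c=cv2.resize(b[120:260,210:370],None,fx=4,fy=4,interpolation=cv2.INTER_CUBIC);cv2.imwrite('pics/s0z.png',c[:,:,::-1])
E
```

```text
(no output)
```

View pics/t0z.png

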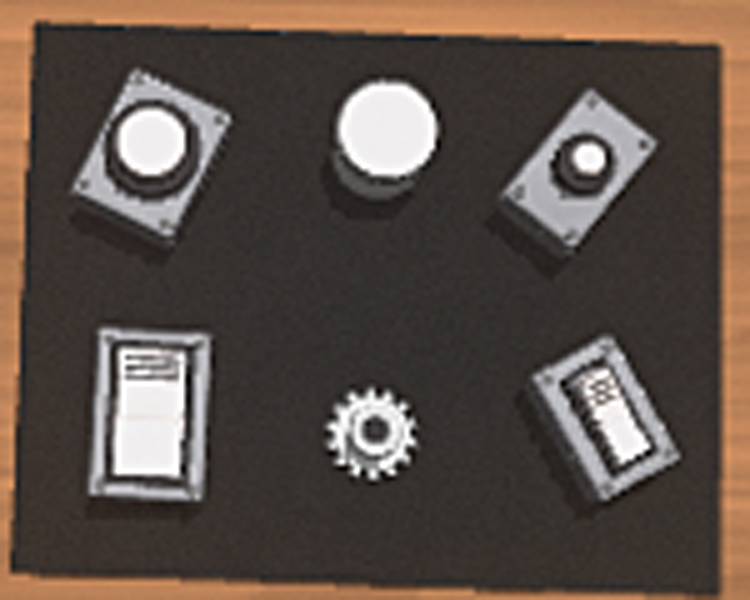

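View pics/s0z.png

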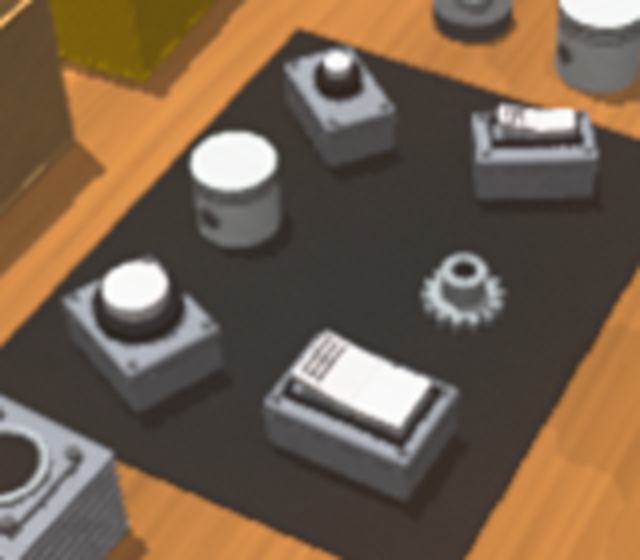

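```bash
cat > m.py <<'E'
from h import *
t=load('top0');s=load('side0')
Z=lambda p:np.array(p,float)/5+[280,120]-.4
S=lambda p:np.array(p,float)/4+[210,120]-.375
for n,c,off,rib,srib,zz in(('main',[(100,326),(212,333),(203,500),(89,497)],.024,(152,367),(323,360),.062),('run',[(607,335),(682,458),(604,503),(527,380)],.017,(600,388),(512,119),.062)):
    P=on_plane(t,Z(c),.044);C=P.mean(0)
    e=[np.linalg.norm(P[i]-P[(i+1)%4]).round(4) for i in range(4)]
    ax=(P[0]+P[1]-P[2]-P[3]) if n=='main' else (P[0]+P[3]-P[1]-P[2]); ax/=np.linalg.norm(ax)
    q=C+off*ax;q[2]=zz
    print(n,C.round(4),e,'yaw',np.degrees(np.arctan2(ax[1],ax[0])).round(1),'press',q.round(4),'ribs top',on_plane(t,Z(rib),zz).round(4),'ribs side',on_plane(s,S(srib),zz).round(4))
def blob(d,x0,y0,x1,y1,th=200):
    g=cv2.cvtColor(d['image'],cv2.COLOR_RGB2GRAY)[y0:y1,x0:x1]
    m=(g>th).astype(np.uint8);n,l,st,ce=cv2.connectedComponentsWithStats(m);i=1+np.argmax(st[1:,4]);return ce[i]+[x0,y0],st[i]
p,st=blob(t,295,130,330,170);print(p,st,'starter top',on_plane(t,p,.062).round(4))
c=Z([(137,70),(231,122),(168,244),(71,192)]);P=on_plane(t,c,.044);print('starter box',P.mean(0).round(4),[np.linalg.norm(P[i]-P[(i+1)%4]).round(4) for i in range(4)])
p,st=blob(s,225,180,265,215);print(p,st,'starter side',on_plane(s,p,.060).round(4))
print('piston',on_plane(t,Z((387,130)),.056).round(3),'pinion',on_plane(t,Z((375,432)),.034).round(3),'horn',on_plane(t,Z((590,157)),.06).round(3))
print('lens',on_plane(t,(259,203),.02).round(3),'barrel',on_plane(t,(257,151),.072).round(3),'pB',on_plane(t,(453,201),.06).round(3))
E
python3 m.py
```

```text
main [0.4854 0.0433 0.044 ] [np.float64(0.0614), np.float64(0.0916), np.float64(0.0618), np.float64(0.0939)] yaw -1.5 press [0.5094 0.0426 0.062 ] ribs top [[0.5085 0.0431 0.062 ]] ribs side [[0.5102 0.0451 0.062 ]]
run [ 0.4899 -0.204   0.044 ] [np.float64(0.0782), np.float64(0.0496), np.float64(0.0785), np.float64(0.0509)] yaw 32.3 press [ 0.5043 -0.1949  0.062 ] ribs top [[ 0.5043 -0.1972  0.062 ]] ribs side [[ 0.5038 -0.1912  0.062 ]]
[309.83088235 147.88970588] [  9  12  13  13 136] starter top [[0.6321 0.0475 0.062 ]]
starter box [0.6283 0.0474 0.044 ] [np.float64(0.06), np.float64(0.0771), np.float64(0.061), np.float64(0.0781)]
[243.24113475 191.05673759] [ 11   6  16  11 141] starter side [[0.637  0.0436 0.06  ]]
piston [[ 0.644 -0.081  0.056]] pinion [[ 0.48  -0.08   0.034]] horn [[ 0.631 -0.192  0.06 ]]
lens [[0.482 0.185 0.02 ]] barrel [[0.617 0.189 0.072]] pB [[ 0.499 -0.342  0.06 ]]
```

```bash
python3 -m creep '[[0,0,0,0.015,-0.015,0,0],[0,0,0,0.025,-0.028,0,0],[0,0,0,0.026,-0.029,0,0],[0,0,0,0.026,-0.029,0,0],[0,0,0,0.026,-0.029,0,0],[0,0,0,0.026,-0.029,0,0],[0,0,0,0.026,-0.029,0,0],[0,0,0,0.026,-0.029,0,0],[0,0,0,0.026,-0.029,0,0],[0,0,0,0.026,-0.029,0,0],[0,0,0,0.026,-0.029,0,0],[0,0,0,0.026,-0.029,0,0],[0,0,0,0.026,-0.029,0,0],[0,0,0,0.026,-0.029,0,0],[0,0,0,0.026,-0.029,0,0],[0,0,0,0.026,-0.029,0,0],[0,0,0,0.026,-0.029,0,0],[0,0,0,0.026,-0.029,0,0],[0,0,0,0.026,-0.029,0,0],[0,0,0,0.026,-0.025,0,0]]' 20; python3 - <<'E'
from h import *
s=sense();print(s['time_s'],s['tool_pos'],np.round(s['tool_rot'],3),s['force'],s['grip_width'])
E
```

```text
time_s: 2.1
tool_pos: [0.5128, 0.0577, 0.2559]
tool_rot: [[0.96, 0.279, -0.001], [0.279, -0.96, 0.0], [-0.001, -0.0, -1.0]]
force: [-0.3, -0.8, 0.8]
grip_width: -0.002
2.1 [0.51283937 0.05768564 0.25592402] [[ 0.96   0.279 -0.001]
 [ 0.279 -0.96   0.   ]
 [-0.001 -0.    -1.   ]] [-0.31764666 -0.78437725  0.82257212] -0.002109432439790728
```

```bash
python3 -m creep '[[0,0,5.9,0,0,0,0],[0,0,5.9,0,0,0,0],[0,0,5.9,0,0,0,0],[0,0,0,-0.001,0.015,0.02,0],[0,0,0,0,0,0.03,0],[0,0,0,0,0,0.03,0],[0,0,0,0,0,0.03,0],[0,0,0,0,0,0.03,0],[0,0,0,0,0,0.007,0],[0,0,0,0,0,0,0],[0,0,0,0,0,0,0]]'; python3 - <<'E'
from h import *
s=sense();print(s['tool_pos'],np.round(s['tool_rot'],3),s['force'],s['joints'])
for n in('top','side'):
    d=snap(n,n+'1');p=proj(d,[[*s['tool_pos'][:2],s['tool_pos'][2]-.025]])[0];print(n,p)
    x,y=max(int(p[0])-50,0),int(p[1])-60
    c=cv2.resize(d['image'][y:y+100,x:x+130],None,fx=5,fy=5,interpolation=cv2.INTER_CUBIC);cv2.imwrite(f'pics/{n}1z.png',c[:,:,::-1])
E
```

```text
time_s: 3.2
tool_pos: [0.5123, 0.0407, 0.1107]
tool_rot: [[1.0, -0.027, 0.002], [-0.027, -1.0, -0.0], [0.002, 0.0, -1.0]]
force: [0.4, 0.3, 0.1]
grip_width: 0.001
[0.51228073 0.04068128 0.11067842] [[ 1.    -0.027  0.002]
 [-0.027 -1.    -0.   ]
 [ 0.002  0.    -1.   ]] [0.39752064 0.33290499 0.11088762] [-8.11693625e+00  6.59010240e+00  1.14530055e+02  1.35474084e-03
  5.87550296e+01  8.34343550e+01]
top [310.79951389 190.32477163]
side [290.10857732 200.75540689]
```

View pics/side1z.png

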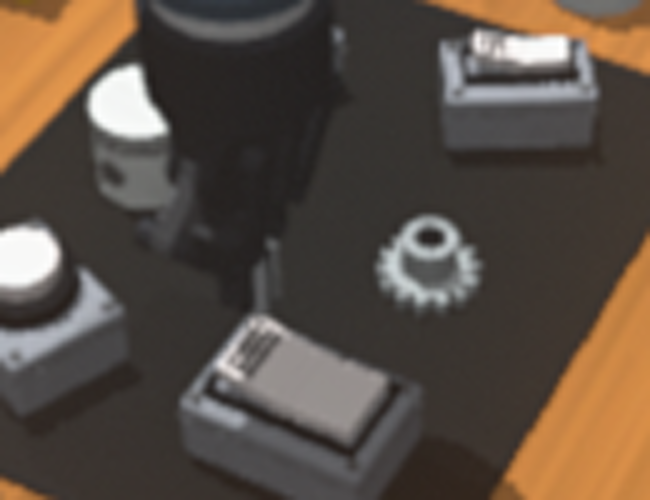

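View pics/top1.png

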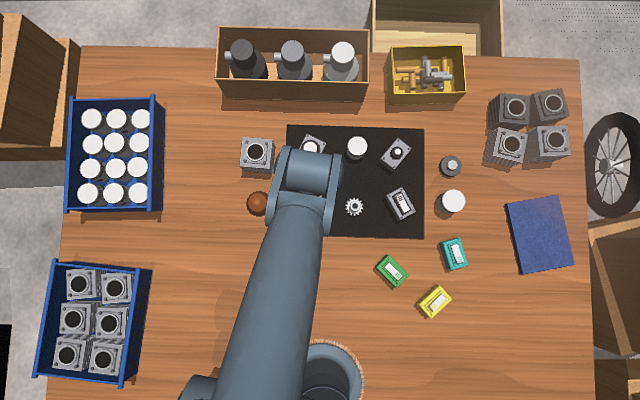

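```bash
python3 -m creep '[[0,0,0,0,-0.002,0.01,0],[0,0,0,0,0,0.01,0],[0,0,0,0,0,0.002,0],[0,0,0,0,0,0.002,0],[0,0,0,0,0,0.001,0],[0,0,0,0,0,0,0]]'
```

```text
time_s: 3.9
tool_pos: [0.5119, 0.0428, 0.0847]
tool_rot: [[1.0, -0.027, 0.001], [-0.027, -1.0, -0.0], [0.001, -0.0, -1.0]]
force: [1.5, 1.3, 2.6]
grip_width: -0.001
```

```bash
python3 -m creep '[[0,0,0,0,0,0.001,0],[0,0,0,0,0,0.001,0],[0,0,0,0,0,0,0]]';python3 -m creep '[[0,0,0,0,0,0.001,0],[0,0,0,0,0,0,0]]'; python3 -c "
from h import *
print(sense()['force'])"
```

```text
time_s: 4.2
tool_pos: [0.5117, 0.0427, 0.0825]
tool_rot: [[1.0, -0.027, 0.001], [-0.027, -1.0, -0.0], [0.001, 0.0, -1.0]]
force: [2.7, -0.7, 3.4]
grip_width: 0.001
time_s: 4.4
tool_pos: [0.5115, 0.0427, 0.0813]
tool_rot: [[1.0, -0.027, 0.0], [-0.027, -1.0, -0.0], [0.0, 0.0, -1.0]]
force: [2.6, -0.2, 3.8]
grip_width: -0.001
[ 2.56104033 -0.23633243  3.75371872]
```

```bash
for i in 1; do python3 -m creep '[[0,0,0,0,0,0.001,0],[0,0,0,0,0,0,0]]'; python3 -m creep '[[0,0,0,0,0,0.001,0],[0,0,0,0,0,0,0]]'; done
```

```text
time_s: 4.6
tool_pos: [0.5117, 0.0427, 0.0808]
tool_rot: [[1.0, -0.027, 0.0], [-0.027, -1.0, -0.0], [0.0, 0.0, -1.0]]
force: [1.1, -1.1, 7.2]
grip_width: -0.001
time_s: 4.8
tool_pos: [0.5117, 0.0427, 0.0806]
tool_rot: [[1.0, -0.027, -0.0], [-0.027, -1.0, -0.0], [-0.0, 0.0, -1.0]]
force: [-2.1, -0.8, 15.1]
grip_width: -0.0
```

```bash
python3 -m creep '[[0,0,0,0,0,0.0005,0],[0,0,0,0,0,0,0],[0,0,0,0,0,-0.01,0],[0,0,0,0,0,-0.02,0],[0,0,0,0,0,-0.02,0],[0,0,0,0.002,0.026,0,0],[0,0,0,0,0.03,0,0],[0,0,0,0,0.03,0,0],[0,0,0,0,0.03,0,0],[0,0,0,0,0.03,0,0],[0,0,0,0,0.03,0,0],[0,0,0,0,0.03,0,0],[0,0,0,0,0.03,0,0],[0,0,-7,0,0,0,0],[0,0,-7,0,0,0,0],[0,0,-7,0,0,0,0],[0,0,-7,0,0,0,0],[0,0,-5.8,0,0,0,0],[0,0,0,0,0,0.01,0],[0,0,0,0,0,0,0]]'; python3 - <<'E'
from h import *
s=sense();print(s['tool_pos'],np.round(s['tool_rot'],3),s['force'],s['joints'])
for n in('top','side'):
    d=snap(n,n+'2')
    c=d['image'][120:240,280:430] if n=='top' else d['image'][120:260,210:370]
    c=cv2.resize(c,None,fx=5,fy=5 if n=='top' else 4,interpolation=cv2.INTER_CUBIC) if n=='top' else cv2.resize(c,None,fx=4,fy=4,interpolation=cv2.INTER_CUBIC);cv2.imwrite(f'pics/{n}2z.png',c[:,:,::-1])
    p=proj(d,[[*s['tool_pos'][:2],s['tool_pos'][2]-.025]])[0];print(n,p,(p-[280,120])*5 if n=='top' else (p-[210,120])*4)
E
```

```text
time_s: 6.8
tool_pos: [0.5051, -0.192, 0.1162]
tool_rot: [[0.847, 0.532, -0.005], [0.532, -0.847, 0.003], [-0.002, -0.005, -1.0]]
force: [0.4, 0.3, -0.5]
grip_width: 0.001
[ 0.50510242 -0.19201398  0.1162244 ] [[ 0.847  0.532 -0.005]
 [ 0.532 -0.847  0.003]
 [-0.002 -0.005 -1.   ]] [ 0.38991549  0.30919339 -0.51386421] [-3.28389555e+01  9.65922752e+00  1.10365317e+02 -6.63424365e-03
  6.02941389e+01  2.50390165e+01]
top [400.13289533 195.39281499] [600.66447663 376.96407495]
side [337.81422616 140.08601489] [511.25690464  80.34405958]
```

View pics/side2z.png

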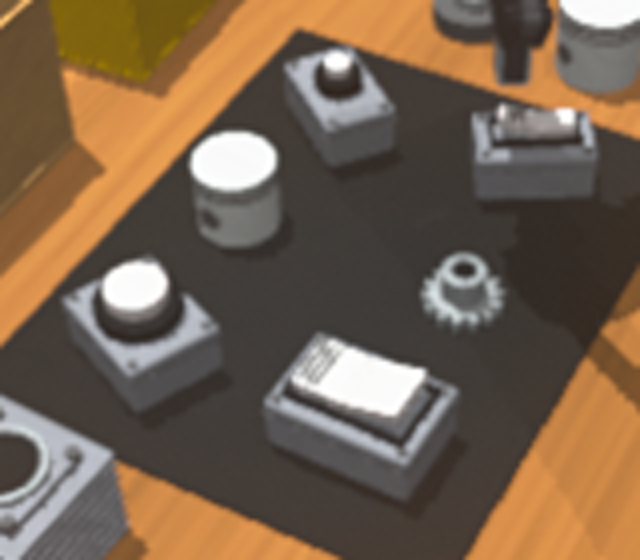

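View pics/top2z.png

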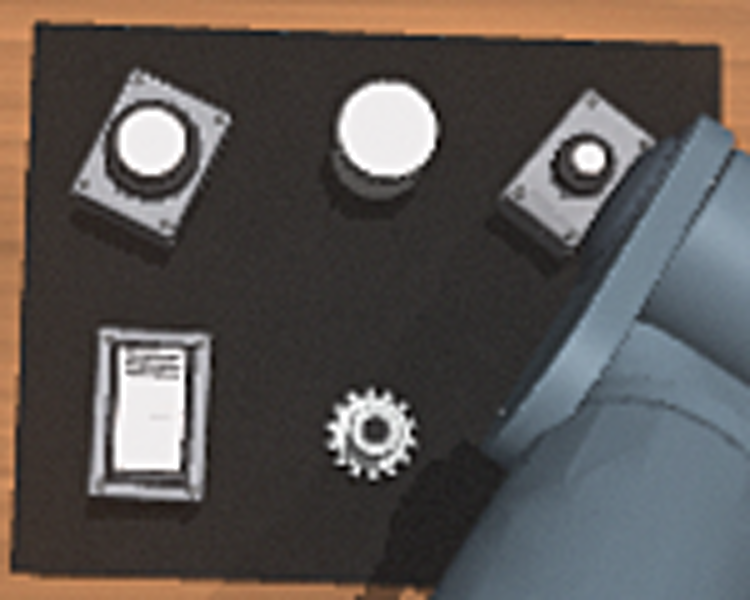

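```bash
python3 -m creep '[[0,0,0,0.001,0.002,0.012,0],[0,0,0,0,0,0.012,0],[0,0,0,0,0,0.002,0],[0,0,0,0,0,0.002,0],[0,0,0,0,0,0.001,0],[0,0,0,0,0,0,0]]';python3 -m creep '[[0,0,0,0,0,0.001,0],[0,0,0,0,0,0.001,0],[0,0,0,0,0,0,0]]';python3 -m creep '[[0,0,0,0,0,0.001,0],[0,0,0,0,0,0,0]]'
```

```text
time_s: 7.5
tool_pos: [0.509, -0.1944, 0.0899]
tool_rot: [[0.846, 0.533, 0.0], [0.533, -0.846, -0.0], [0.0, 0.0, -1.0]]
force: [0.6, -0.1, 0.2]
grip_width: 0.001
time_s: 7.8
tool_pos: [0.5091, -0.1945, 0.0881]
tool_rot: [[0.846, 0.534, 0.001], [0.534, -0.846, -0.0], [0.0, 0.001, -1.0]]
force: [-0.2, -0.4, 2.0]
grip_width: 0.0
time_s: 8.0
tool_pos: [0.5094, -0.1944, 0.0873]
tool_rot: [[0.846, 0.533, 0.001], [0.533, -0.846, -0.0], [0.001, 0.001, -1.0]]
force: [0.6, 1.7, 2.8]
grip_width: 0.001
```

```bash
python3 -m creep '[[0,0,0,0,0,0.001,0],[0,0,0,0,0,0.001,0],[0,0,0,0,0,0,0]]';python3 -m creep '[[0,0,0,0,0,0.001,0],[0,0,0,0,0,0.001,0],[0,0,0,0,0,0,0]]';python3 -m creep '[[0,0,0,0,0,0.001,0],[0,0,0,0,0,0,0]]'
```

```text
time_s: 8.3
tool_pos: [0.5094, -0.1945, 0.0851]
tool_rot: [[0.846, 0.534, 0.001], [0.534, -0.846, -0.001], [0.001, 0.001, -1.0]]
force: [3.2, 1.0, 4.2]
grip_width: -0.001
time_s: 8.6
tool_pos: [0.5087, -0.1945, 0.0826]
tool_rot: [[0.846, 0.534, -0.0], [0.534, -0.846, -0.0], [-0.0, 0.0, -1.0]]
force: [1.6, 0.5, 3.2]
grip_width: 0.0
time_s: 8.8
tool_pos: [0.5087, -0.1944, 0.0815]
tool_rot: [[0.846, 0.534, -0.0], [0.534, -0.846, -0.0], [-0.0, -0.0, -1.0]]
force: [0.7, -0.0, 2.7]
grip_width: -0.004
```

```bash
python3 -m creep '[[0,0,0,0,0,0.001,0],[0,0,0,0,0,0,0]]';python3 -m creep '[[0,0,0,0,0,0.001,0],[0,0,0,0,0,0,0]]'
```

```text
time_s: 9.0
tool_pos: [0.5089, -0.1944, 0.081]
tool_rot: [[0.846, 0.534, -0.0], [0.534, -0.846, 0.0], [-0.0, -0.0, -1.0]]
force: [0.2, 1.1, 5.6]
grip_width: -0.001
time_s: 9.2
tool_pos: [0.509, -0.1944, 0.0809]
tool_rot: [[0.846, 0.534, -0.001], [0.534, -0.846, 0.0], [-0.001, -0.001, -1.0]]
force: [-2.0, 1.7, 11.2]
grip_width: 0.003
```

```bash
python3 -m creep '[[0,0,0,0,0,0.0005,0],[0,0,0,0,0,0,0],[0,0,0,0,0,-0.01,0],[0,0,0,0,0,-0.02,0],[0,0,0,0,0,-0.022,0],[0,0,0,0.019,-0.0114,0,0],[0,0,0,0.029,-0.0174,0,0],[0,0,0,0.029,-0.0174,0,0],[0,0,0,0.029,-0.0174,0,0],[0,0,0,0.029,-0.0174,0,0],[0,0,0,0.029,-0.0174,0,0],[0,0,0,0.029,-0.0174,0,0],[0,0,0,0.029,-0.0174,0,0],[0,0,0,0.01,-0.006,0.01,0],[0,0,0,0,0,0.01,0],[0,0,0,0,0,0,0],[0,0,0,0,0,0,0]]'; python3 - <<'E'
from h import *
s=sense();print(s['tool_pos'],s['force'],s['joints'])
for n in('top','side'):
    d=snap(n,n+'3')
    c=d['image'][120:240,280:430] if n=='top' else d['image'][120:260,210:370]
    f=5 if n=='top' else 4
    c=cv2.resize(c,None,fx=f,fy=f,interpolation=cv2.INTER_CUBIC);cv2.imwrite(f'pics/{n}3z.png',c[:,:,::-1])
    p=proj(d,[[*s['tool_pos'][:2],s['tool_pos'][2]-.025],[.631,.0465,.062]]);print(n,(p-[280,120])*5 if n=='top' else (p-[210,120])*4)
E
```

```text
time_s: 10.9
tool_pos: [0.6297, 0.046, 0.1101]
tool_rot: [[0.847, 0.532, -0.003], [0.532, -0.847, -0.0], [-0.002, -0.001, -1.0]]
force: [-0.2, -0.5, 0.5]
grip_width: 0.001
[0.62966628 0.04598664 0.11014776] [-0.23995698 -0.45662085  0.48216228] [-6.08852816e+00  2.10753487e+01  9.69715284e+01 -2.46705243e-02
  6.21022067e+01  5.17577668e+01]
top [[151.01327506 132.52529978]
 [150.96419868 141.44918451]]
side [[135.80235654 260.28532951]
 [138.32482357 288.43140415]]
```

View pics/side3z.png

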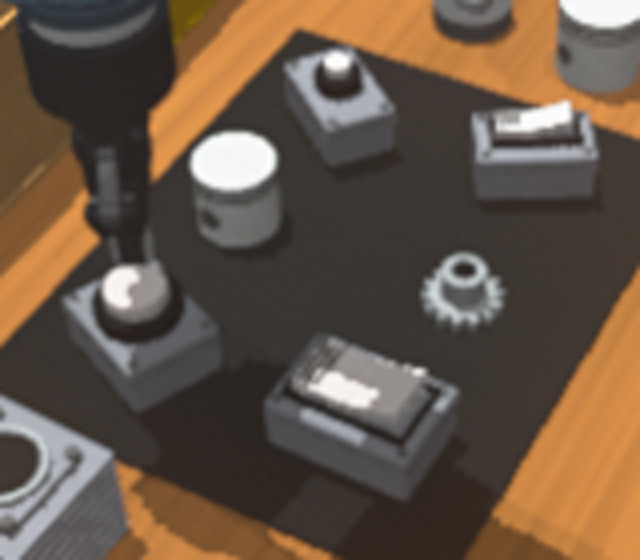

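View pics/top3z.png

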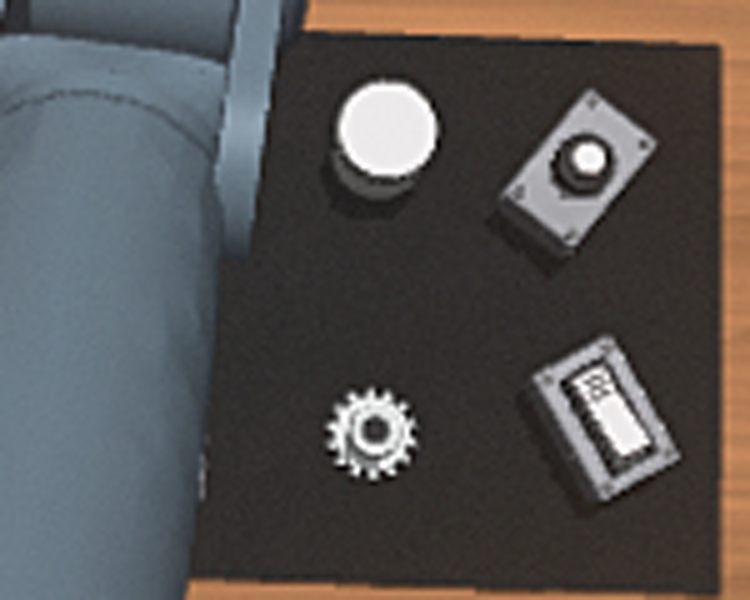

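```bash
python3 -m creep '[[0,0,0,0.001,0,0.01,0],[0,0,0,0,0,0.01,0],[0,0,0,0,0,0.003,0],[0,0,0,0,0,0.002,0],[0,0,0,0,0,0.001,0],[0,0,0,0,0,0.001,0],[0,0,0,0,0,0,0]]';python3 -m creep '[[0,0,0,0,0,0.001,0],[0,0,0,0,0,0.001,0],[0,0,0,0,0,0,0]]'
```

```text
time_s: 11.7
tool_pos: [0.6316, 0.0474, 0.0851]
tool_rot: [[0.846, 0.534, -0.001], [0.534, -0.846, -0.001], [-0.001, 0.0, -1.0]]
force: [-3.9, -2.8, 7.0]
grip_width: -0.005
time_s: 12.0
tool_pos: [0.6317, 0.0474, 0.0849]
tool_rot: [[0.845, 0.534, -0.002], [0.534, -0.845, -0.001], [-0.002, 0.0, -1.0]]
force: [-9.6, -2.1, 18.6]
grip_width: 0.005
```

```bash
python3 - <<'E'
from h import *
s=sense();print(s['tool_pos'],s['force'],s['wrist_torque'],s['time_s'])
d=snap('side','side4')
c=cv2.resize(d['image'][130:240,200:310],None,fx=5,fy=5,interpolation=cv2.INTER_CUBIC);o=cv2.resize(load('side0')['image'][130:240,200:310],None,fx=5,fy=5,interpolation=cv2.INTER_CUBIC)
cv2.imwrite('pics/s4z.png',c[:,:,::-1])
cv2.imwrite('pics/s0zb.png',o[:,:,::-1])
E
```

```text
[0.63174072 0.04736095 0.08490607] [-9.56253332 -2.07482902 18.57644752] [-0.38541656  1.64381113 -0.00906218] 12.0
```

View pics/s4z.png

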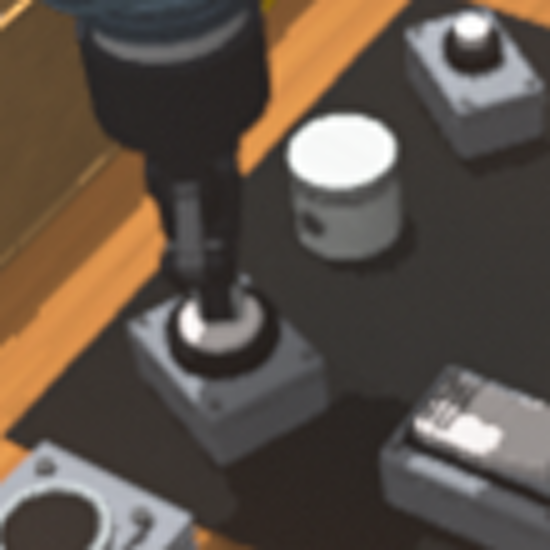

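View pics/s0zb.png

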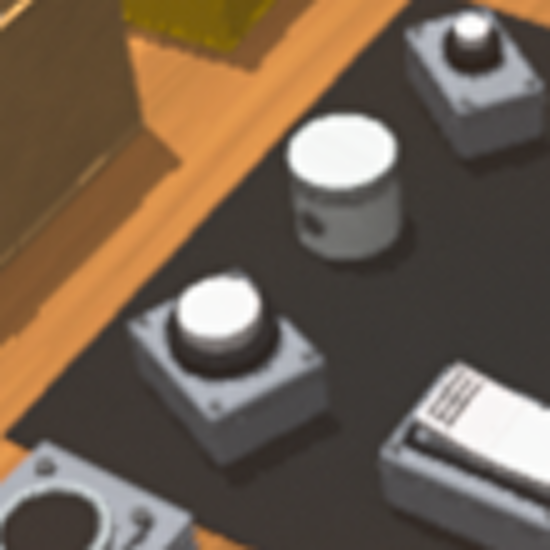

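```bash
python3 - <<'E'
from h import *
d=load('side4')
f=lambda p:((p-[200,130])*5).round(0)
th=np.linspace(0,2*np.pi,60)
for z in(.069,.067,.062,.060,.055):
    c=np.c_[.631+.019*np.cos(th),.0465+.019*np.sin(th),np.full(60,z)]
    e=f(proj(d,c));print(z,'centre',f(proj(d,[[.631,.0465,z]])),'rows',e[:,1].min(),e[:,1].max(),'cols',e[:,0].min(),e[:,0].max())
for t in('side0','side3','side4'):
    g=cv2.cvtColor(load(t)['image'],cv2.COLOR_RGB2GRAY)
    for c in(238,240,243,246,248): print(t,c,list(g[180:208,c]))
E
```

```text
0.069 centre [[221. 300.]] rows 271.0 330.0 cols 180.0 262.0
0.067 centre [[222. 303.]] rows 274.0 333.0 cols 180.0 263.0
0.062 centre [[223. 311.]] rows 281.0 340.0 cols 182.0 264.0
0.06 centre [[223. 314.]] rows 284.0 343.0 cols 182.0 265.0
0.055 centre [[225. 321.]] rows 292.0 351.0 cols 184.0 266.0
side0 238 [np.uint8(58), np.uint8(58), np.uint8(58), np.uint8(56), np.uint8(55), np.uint8(53), np.uint8(77), np.uint8(182), np.uint8(246), np.uint8(252), np.uint8(250), np.uint8(249), np.uint8(250), np.uint8(250), np.uint8(251), np.uint8(242), np.uint8(189), np.uint8(126), np.uint8(100), np.uint8(69), np.uint8(53), np.uint8(52), np.uint8(46), np.uint8(38), np.uint8(61), np.uint8(142), np.uint8(180), np.uint8(180)]
side0 240 [np.uint8(58), np.uint8(58), np.uint8(58), np.uint8(56), np.uint8(53), np.uint8(77), np.uint8(182), np.uint8(245), np.uint8(251), np.uint8(249), np.uint8(249), np.uint8(249), np.uint8(249), np.uint8(249), np.uint8(250), np.uint8(251), np.uint8(235), np.uint8(163), np.uint8(122), np.uint8(101), np.uint8(69), np.uint8(53), np.uint8(48), np.uint8(42), np.uint8(40), np.
[... 4740 characters left out ...]
, np.uint8(77), np.uint8(76), np.uint8(69), np.uint8(59), np.uint8(53), np.uint8(57), np.uint8(101), np.uint8(140), np.uint8(153), np.uint8(154), np.uint8(145), np.uint8(109), np.uint8(60), np.uint8(37), np.uint8(34), np.uint8(34), np.uint8(33), np.uint8(54), np.uint8(85), np.uint8(99)]
side4 248 [np.uint8(53), np.uint8(54), np.uint8(55), np.uint8(56), np.uint8(68), np.uint8(101), np.uint8(98), np.uint8(72), np.uint8(76), np.uint8(92), np.uint8(104), np.uint8(109), np.uint8(111), np.uint8(118), np.uint8(138), np.uint8(153), np.uint8(153), np.uint8(142), np.uint8(114), np.uint8(72), np.uint8(39), np.uint8(36), np.uint8(35), np.uint8(33), np.uint8(47), np.uint8(80), np.uint8(98), np.uint8(99)]
```

```bash
python3 -m creep '[[0,0,0,0,0,-0.002,0],[0,0,0,0,0,0,0]]' | sed -n '2p;4p';python3 -m creep '[[0,0,0,0,0,-0.002,0],[0,0,0,0,0,0,0]]'| sed -n '2p;4p';python3 -m creep '[[0,0,0,0,0,-0.002,0],[0,0,0,0,0,0,0]]'| sed -n '2p;4p'
```

```text
tool_pos: [0.6317, 0.0474, 0.0853]
force: [-2.0, -1.2, 5.2]
tool_pos: [0.6318, 0.0474, 0.0871]
force: [-2.0, -1.5, 4.4]
tool_pos: [0.6318, 0.0475, 0.0887]
force: [-0.7, -2.1, 3.6]
```

```bash
for i in 1; do python3 -m creep '[[0,0,0,0,0,-0.002,0],[0,0,0,0,0,0,0]]' | sed -n '2p;4p';python3 -m creep '[[0,0,0,0,0,-0.001,0],[0,0,0,0,0,0,0]]'| sed -n '2p;4p';python3 -m creep '[[0,0,0,0,0,-0.001,0],[0,0,0,0,0,0,0]]'| sed -n '2p;4p';python3 -m creep '[[0,0,0,0,0,-0.001,0],[0,0,0,0,0,0,0]]'| sed -n '1p;2p;4p'; done
```

```text
tool_pos: [0.6319, 0.0477, 0.0905]
force: [0.0, -1.9, 2.2]
tool_pos: [0.6319, 0.0478, 0.0914]
force: [0.6, -1.5, 1.8]
tool_pos: [0.6315, 0.0481, 0.092]
force: [-0.1, -0.6, 1.1]
time_s: 13.45
tool_pos: [0.6313, 0.048, 0.0929]
force: [1.0, -0.2, -0.3]
```

```bash
python3 -m creep '[[0,0,0,-0.001,0,0.002,0],[0,0,0,0,0,0.003,0],[0,0,0,0,0,0.002,0],[0,0,0,0,0,0.001,0],[0,0,0,0,0,0.001,0],[0,0,0,0,0,0.001,0],[0,0,0,0,0,0.0005,0],[0,0,0,0,0,0,0],[0,0,0,0,0,0,0]]'; python3 - <<'E'
from h import *
for n in('top','side'):
    d=snap(n,n+'5')
s=sense();print(s['tool_pos'],s['force'],s['time_s'])
c=cv2.resize(d['image'][120:260,210:370],None,fx=4,fy=4,interpolation=cv2.INTER_CUBIC);cv2.imwrite('pics/s5z.png',c[:,:,::-1])
E
```

```text
time_s: 14.35
tool_pos: [0.6311, 0.0474, 0.0849]
tool_rot: [[0.846, 0.534, -0.0], [0.534, -0.846, 0.0], [-0.0, -0.0, -1.0]]
force: [-6.7, 1.4, 14.2]
grip_width: -0.0
[0.6311027  0.04737118 0.08492105] [-6.40742443  1.73402028 14.34762331] 14.45
```

View pics/s5z.png

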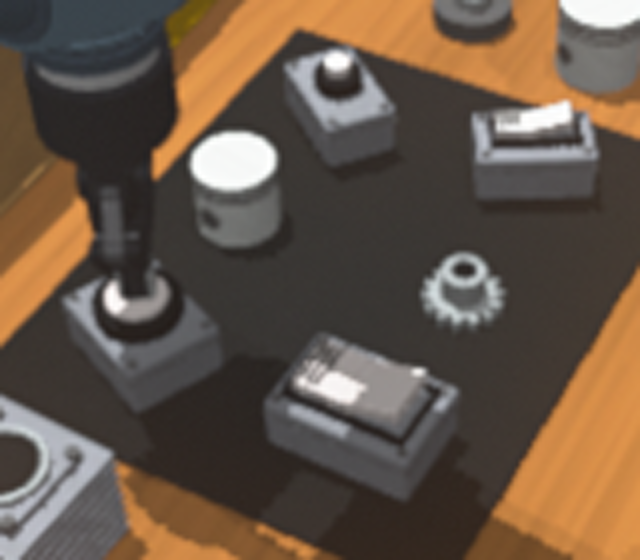

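```bash
python3 -c "
from workcell import *
print(sense()['force'],finish_job())"
```

```text
the job is handed in; nothing more can be done
[-6.40742443  1.73402028 14.34762331] None
```

The start-up sequence is done and handed in at about 14.5 s, with the closed fingers still holding the starter button down.

- **Large rocker (ignition):** I pressed the ribbed end until it stopped moving; the last reading was 15 N, just before a final 0.5 mm push. Later pictures show it tilted the other way.
- **Small rocker (run):** I pressed it the same way; the last reading was 11 N, again just before a final 0.5 mm push. Later pictures show it tilted over.
- **Starter button:** It is held at a hard stop with about 14 N, against its 6 N spring.

**Disagreements and slips:**
- **Button height:** The starter stopped about 5 mm higher than I expected from the stated 62 mm. I let it up again, measured about 7.3 mm of travel with a steady spring force, and pressed it back to the same stop. The side picture also shows it down by about 7 mm, so I take it as fully down. This means the starter was pressed twice, both times after the two rockers.
- **Sideways push:** A force of about 6.5 N remained on the fingers while holding the starter.

In the last side picture, the boxes, horn button, piston and gear on the mat looked unmoved. I did not measure the other bystanders again.

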